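# Demould a plaster bar

### The arm

A 6-joint arm with a two-finger parallel gripper is mounted at the origin on the work surface; the furniture and walls round the work are solid. World frame = base frame: x ahead of the robot, y to its left, z up, the work surface at z = 0. Lengths are in mm, angles in rad, forces in N, time in s.
With the tool pointing down it reaches from about 400 to 925 mm from the base axis. Payload 12.5 kg.
Tool frame: the origin (TCP) lies midway between the tips of the shut fingers; the grasp point (between the pads) lies 19 mm behind it; z points along the fingers, y is the line along which they close (so a half turn about z gives the same grasp; the last joint's range is limited). The gripper opens to 95 mm and grips with 3 to 60 N. Pads are 20 mm wide; open, the fingers measure 119 mm over their backs; the gripper's body (75 mm by 180 mm) begins 59 mm behind the grasp point.
Start: joints at [-1.409, 0.491, 1.559, -0, 1.092, -0.106], TCP at [165.404, -602.734, 214.661] pointing down, gripper open.
Joint ranges: [-3.1, 3.1], [-0.84, 2.19], [0.05, 2.79], [-1.13, 4.28], [0.06, 2.93], [-2.69, 2.69]. Speed limits (rad/s): [2.22, 2.22, 2.79, 3.14, 3.14, 3.14].

### API

Orientations are given as [roll, pitch, yaw] about the fixed x, y, z axes, in that order (R = Rz(yaw) Ry(pitch) Rx(roll)).
In Python, from cell import * gives the robot as it stands.
- The arm moves only by the tool servo_tool, never from a script. Its argument "moves" is one flat list of numbers, 5 for each row, row after row: the shift along the world's x, y, z as a fraction of full scale, then the turn about the world's z as a fraction of full scale, then the opening, from 0 (shut) to 1 (fully open). A call has 1 to 12 rows; each row is the pose to reach, as a shift and turn from the pose commanded when the call began, turning the shorter way round; what a row does not reach only later rows make up. Full scale, the value 1, is 400 mm for a shift and 180 degrees for a turn. A row lasts 1/12 s, in which the tool goes at most 41.7 mm and 7.16 degrees, less where a joint would pass 70% of its speed; a pose out of reach is approached as far as the arm can. A call with a number of a shift or a turn outside -1 to 1 is refused whole. A call with a gripper value outside its range is refused whole. The fingers move at their own pace and stop on an object; the grip force is fixed at half the most. Time passes only in rows, so rows that repeat a pose let the fingers close. It gives the time, the measured TCP pose, the force, the opening and the grip force at its end, in the units of the state.
- state(): the state, without advancing time (a new reading comes with each control period).
- read_camera(name): name is "scene" or "side" or "wrist"; returns (picture, depth): 420x560x3 uint8, blue, green, red; 420x560 float32, mm along the optical axis (not along the pixel's ray), 0 where there is no reading.
- get_calibration(name): a dict with "K" (3x3 intrinsics, pixels), "R" (3x3) and "t" (3): a world point X has camera coordinates R X + t. Camera axes: x right, y down, z forward; pixel columns grow to the right and rows downward; lengths in mm; the calibration is good to about 2 mm. A picture is of the moment at which its call begins: read the wrist's pose just before it. get_calibration takes no time and is no camera call; for the wrist camera it gives the pose at the moment of the call.
- job_done(): hands the job in; it is judged then, once.
The state is a dict: "t": time; "joints": joint angles; "qvel": joint speeds; "tau": joint torques, N m; "eef_pos": TCP position; "tcp_rot": TCP orientation; "ft_force": force on the tool from outside, world axes, zero at the start; "moment": the same for the moment, N m; "opening": opening from 0.0 (shut) to 1.0 (fully open); "grip_force": force on a finger pad.
Only numpy, scipy, OpenCV 4.12 (cv2) and the standard library are available. Lean on these libraries where they do the work, as an engineer would, in place of code of your own. Each camera call takes 0.05 s, during which the arm holds its last target. There are 200 camera calls.

### The job

Demould the fresh plaster bar: swing the toggle clamp's red handle back until the clamp is open, press the ejector lever's black knob all the way down so that the bar rises out of the mould, then push the bar across onto the drying rack with the fingertips. Leave it lying square on the slats, in the middle between the side rails, with a finger's width of air on both sides, to the mould and to the bar already drying there, and leave the clamp open. The plaster is still soft: do not pinch, pick up or ram the bar, and do not disturb the one that is drying.

Things in the scene. Friction and masses are not known exactly. Their poses are not given: they have to be found in the camera images.
- mould: Fixed aluminium mould block on a grey base plate, 81 (x) x 203 (y) mm, flat top 52 mm above the table. Origin: on the table under the cavity's centre; z up, x towards the rack (away from the robot, yaw within 0.2 rad), y along the cavity towards the clamp. Cavity 37.5 x 163 mm, 28 mm deep, its floor is the ejector platen. Block's edge to the rack: x = 41 mm.
- rack (a point): Middle of the drying rack's top, on the mould's x axis 130 mm from its origin, 51 mm above the table (1 mm below the block's top). Light wooden slats run along the mould's x from 44 to 217 mm; low wooden rails, 6 mm above the slats, at y = +/-94 mm and at x = 218 mm. Fixed to the mould.
- cast_bar: Fresh white plaster bar, 35 x 160 x 28 mm (x, y, z), 0.14 to 0.25 kg. Origin: centre of its underside; axes as the mould's. Starts down in the cavity, top flush with the block. With the ejector fully down the platen carries its underside 2 mm above the block's top, so it slides freely along the mould's x onto the slats; with the lever only part way the cavity wall still holds it.
- drying_bar: An earlier white bar of the same size (35 x 160 x 28 mm), loose, drying on the far part of the rack about parallel to the cavity, its centre 140 to 185 mm from the mould's origin along the mould's x. Origin: centre of its underside, x across, y along the bar.
- clamp_handle (a joint): Toggle clamp handle (rad): 0 shut, handle upright; 1.35 stop, handle laid back 77 degrees towards the mould's +y; open is above 1.0. It turns about the mould's -x axis at clamp_pivot; a link lifts the hold-down bar, whose rubber foot bears on the plaster bar 17 mm from its +y end. It passes over centre in the first 0.15 rad, friction 0.22 N m, and stays where it is left.
- clamp_grip (a point): Point on the axis of the handle's red round grip (17 mm diameter), 80 mm from clamp_pivot; the grip runs from 34 to 104 mm from the pivot, steel plates below it. Moves with the handle.
- clamp_pivot (a point): The handle's fixed hinge, at y = 167 mm in the mould's frame, 88 mm above the table, axis along the mould's x. Shut, the linkage and the hold-down bar on the mould's side of it reach 115 mm above the table; open, the bar stands up at 55 degrees to 140 mm above the table, over y = 60 to 125 mm.
- ejector (a joint): Ejector lever (rad): 0 up, platen on the cavity floor; 0.51 stop, lever fully down, platen raised 30 mm. The lever stands out of the mould's -y end. Pressing its knob takes about 8 N; friction keeps it where it is left. While the clamp is shut it holds the bar and so the lever.
- ejector_knob (a point): Centre of the black ball knob (26 mm diameter) on the lever's end, 125 mm from ejector_pivot; 85 mm above the table when up, 23 mm when fully down. Moves with the lever.
- ejector_pivot (a point): The lever's fixed hinge, at y = -117 mm in the mould's frame, 34 mm above the table, axis along the mould's x. From here the lever points to the mould's -y, 0.42 rad above level at joint value 0, 0.09 rad below level at 0.51.

How it is judged:
By the outcome, as a careful person would: the job done as asked, in the order asked, and still so for the second after the job is handed in, with the robot touching nothing.
It also fails if it takes over 56 s, if anything falls off the work surface, if the arm or the gripper's body presses on something with over 40 N, if the wrist force passes 120 N, or if a joint passes its speed limit or range.

## Working session

There is one attempt and no reset: what is moved stays moved. The work goes in short steps, Python scripts to look and compute and a tool call to move; the robot and the scene stay as the last step left them, time stands still between calls to the robot, and variables do not carry over. Pictures are saved under pics/ and viewed, at most 10 in all, crops included, and the job is handed in when it is done.

Besides the shell and the picture viewer there is one more tool, called after "Call:" as name(argument=value, ...) on one line, values as JSON. servo_tool: Moves the arm, as the interface text tells. Its arguments: {"type":"object","properties":{"moves":{"type":"array"}},"required":["moves"]}

```bash
mkdir -p pics; cat > h.py <<'E'
from cell import *
import numpy as np, cv2
def snap(n,f):
    p,d=read_camera(n); c=get_calibration(n)
    cv2.imwrite(f'pics/{f}.png',p); np.savez(f'pics/{f}.npz',d=d,K=c['K'],R=c['R'],t=c['t'])
def px(f,u,v,r=1):
    a=np.load(f'pics/{f}.npz'); w=a['d'][v-r:v+r+1,u-r:u+r+1]; z=np.median(w[w>0])
    return a['R'].T@(z*np.linalg.inv(a['K'])@[u,v,1]-np.ravel(a['t']))
def proj(f,X):
    a=np.load(f'pics/{f}.npz'); q=a['K']@(a['R']@np.array(X,float)+np.ravel(a['t'])); return q[:2]/q[2]
E
python3 - <<'E'
from h import *
s=state(); print(s['t'],s['eef_pos'],s['tcp_rot'],s['opening'])
snap('scene','sc0');snap('side','si0')
for n in('scene','side'): c=get_calibration(n); print(n,-np.array(c['R']).T@np.ravel(c['t']))
E
```

```text
0.0 [ 165.37148975 -602.4688824   214.0483941 ] [-3.14045212e+00 -1.14276910e-04  2.67844161e-01] 0.9980043036557409
scene [ 302.35524991 -687.60873055  695.11677277]
side [ 557.50617602 -759.74682374  700.80206127]
```

View pics/sc0.png

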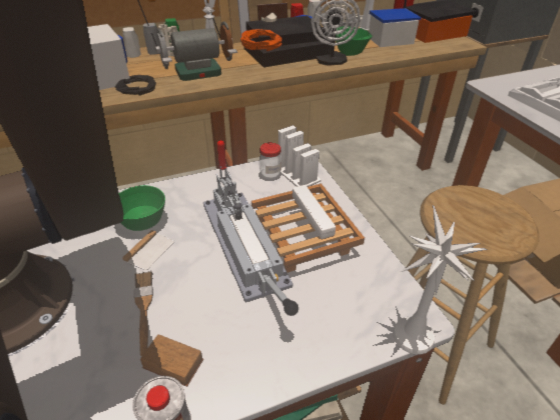

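View pics/si0.png

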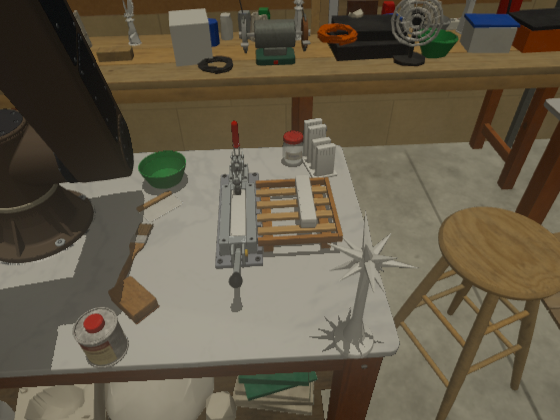

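The scene view shows the mould near (245,245), knob (291,308), red handle (222,155) and the drying bar (313,208). In the side view they are at (238,220), (236,280), (235,135) and (306,198). I'll enlarge both.

```bash
python3 - <<'E'
from h import *
for f,(x,y) in {'sc0':(190,130),'si0':(190,110)}.items():
    i=cv2.imread(f'pics/{f}.png')[y:y+195,x:x+190]
    cv2.imwrite(f'pics/{f}c.png',cv2.resize(i,None,fx=3,fy=3,interpolation=cv2.INTER_CUBIC))
E
```

```text
(no output)
```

View pics/sc0c.png

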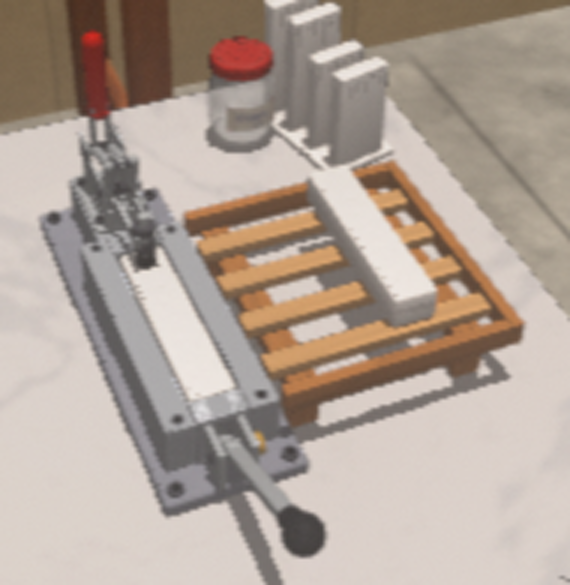

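View pics/si0c.png

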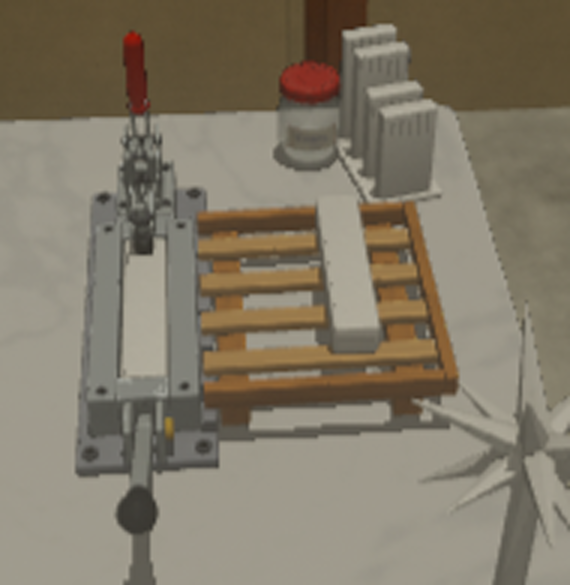

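```bash
cat >> h.py <<'E'
def tri(fa,a,fb,b):
    A=np.load(f'pics/{fa}.npz');B=np.load(f'pics/{fb}.npz')
    P=[c['K']@np.c_[c['R'],np.ravel(c['t'])] for c in(A,B)]
    X=cv2.triangulatePoints(P[0],P[1],np.array(a,float).reshape(2,1),np.array(b,float).reshape(2,1)); return (X[:3]/X[3]).ravel()
E
python3 - <<'E'
from h import *
np.set_printoptions(precision=1,suppress=True)
D=dict(knob=((303,531),(137,510)),htop=((92,38),(134,38)),hbot=((98,115),(139,103)),
s_nl=((177,419),(101,391)),s_nr=((261,394),(184,386)),s_fr=((170,230),(179,227)),s_fl=((95,247),(107,230)),
d_nl=((390,310),(334,331)),d_nr=((436,292),(380,328)),d_fl=((308,182),(318,200)),d_fr=((352,167),(357,197)))
for k,(a,b) in D.items():
    a=np.array(a)/3+[190,130]-.33;b=np.array(b)/3+[190,110]-.33
    X=tri('sc0',a,'si0',b); print(k,X,px('sc0',*np.rint(a).astype(int)),px('si0',*np.rint(b).astype(int)), proj('sc0',X)-a)
E
```

```text
knob [ 492.7 -270.1   86.1] [ 490.1 -277.3   94.8] [ 493.1 -277.8   95.3] [-0.  -0.2]
htop [487.2 130.7 184.6] [485.  123.9 189. ] [487.3 123.1 190.9] [-0.  -0.4]
hbot [485.8 127.5 121.1] [482.9 118.8 123.3] [487.3 118.3 131.4] [-0.1 -1.5]
s_nl [ 460.4 -134.8   52.9] [ 461.5 -133.3   51.5] [ 459.6 -134.2   52.8] [-0.  -0.1]
s_nr [ 519.9 -133.6   52.6] [ 520.5 -133.8   52.2] [ 519.9 -131.2   51.7] [-0.  -0.2]
s_fr [515.9  49.9  52.8] [516.6  55.   49.7] [515.   52.5  51.8] [0. 0.]
s_fl [456.4  49.2  53.9] [456.7  54.2  50.3] [455.2  52.4  52. ] [0.  0.2]
d_nl [630.6 -99.5  65. ] [ 629.4 -103.8   66.1] [ 630.3 -105.3   73.9] [-0.1 -1.1]
d_nr [ 664.  -104.1   72.9] [682.6 -74.3  40.4] [ 663.4 -103.3   72.9] [-0.  -0.2]
d_fl [631.2  52.4  69.3] [627.6  45.6  72.9] [631.9  47.5  77.5] [-0.1 -1.1]
d_fr [661.7  37.2  84.6] [708.6 131.8   4.7] [677.1 148.3   1.2] [-0.  -0.4]
```

Estimated mould origin is (488, -41.5) with yaw about 0.02, and the heights agree with the text. The drying bar sits about 159 mm along the mould's x. Moving over the mould for a wrist view on the way.

Call:
servo_tool(moves=[0.2,0.2,0.2,-0.03,0.2,0.81,0.87,0.25,-0.079,0.2,0.81,0.87,0.25,-0.079,0.2,0.81,0.87,0.25,-0.079,0,0.81,0.87,0.25,-0.079,0,0.81,0.87,0.25,-0.079,0,0.81,0.87,0.25,-0.079,0,0.81,0.87,0.25,-0.079,0,0.81,0.87,0.25,-0.079,0,0.81,0.87,0.25,-0.079,0,0.81,0.87,0.25,-0.079,0,0.81,0.87,0.25,-0.079,0])

```text
t: 1.1
eef_pos: [490.9, -252.2, 315.1]
tcp_rot: [-3.142, -0.0, 0.021]
ft_force: [0.1, 0.2, -0.2]
opening: 0.214
grip_force: 0.0
```

Call:
servo_tool(moves=[0.15,0.5,0.1,0,0,0.15,0.5,0.1,0,0,0.15,0.5,0.1,0,0,0.15,0.5,0.1,0,0,0.15,0.5,0.1,0,0,0.15,0.5,0.1,0,0,0.15,0.5,0.1,0,0,0.15,0.5,0.1,0,0])

```text
t: 1.77
eef_pos: [549.2, -54.7, 354.2]
tcp_rot: [3.141, 0.001, 0.021]
ft_force: [-0.1, -0.2, 0.3]
opening: 0.002
grip_force: 0.0
```

```bash
python3 - <<'E'
from h import *
s=state(); print(s['t'],s['eef_pos'],s['tcp_rot'],s['opening'])
snap('wrist','w0')
i=cv2.imread('pics/w0.png'); cv2.imwrite('pics/w0b.png',cv2.resize(i,(800,600),interpolation=cv2.INTER_CUBIC))
E
```

```text
1.7667 [549.21354603 -54.74534257 354.24908117] [3.14139438e+00 7.47628780e-04 2.06130536e-02] 0.002032957126855135
```

View pics/w0b.png

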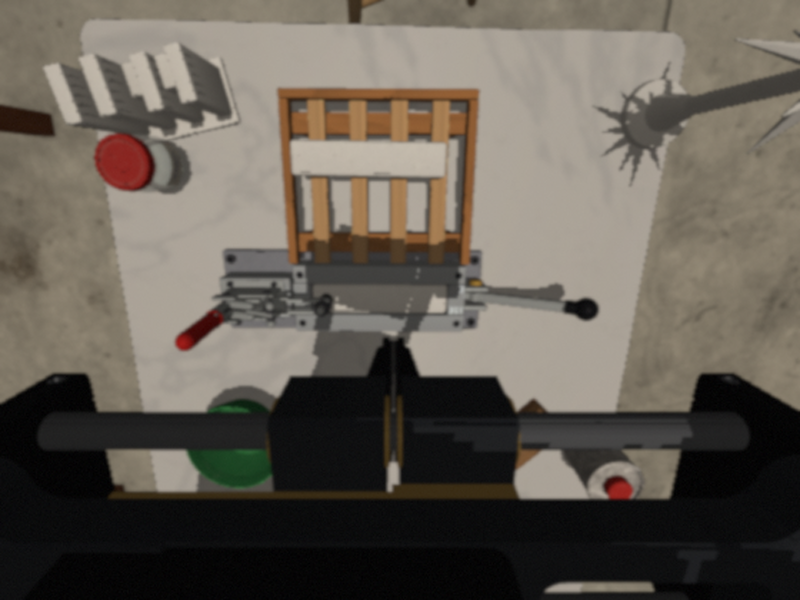

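The wrist view shows the mould at rows 250–330 and the drying bar at (291–446, 139–178), close to the left (+y) rail. Intersecting the rays with the known heights:

```bash
cat >> h.py <<'E'
def rp(f,u,v,z):
    a=np.load(f'pics/{f}.npz'); R=a['R'];c=-R.T@np.ravel(a['t']); d=R.T@np.linalg.inv(a['K'])@[u,v,1]; return c+d*(z-c[2])/d[2]
def mould(X,O=(488.2,-41.5),y=0.02):
    d=np.array(X)[:2]-O; return np.array([np.cos(y)*d[0]+np.sin(y)*d[1],-np.sin(y)*d[0]+np.cos(y)*d[1]])
E
python3 - <<'E'
from h import *
np.set_printoptions(precision=1,suppress=True)
g=lambda u,v,z:(rp('w0',u*.7-.15,v*.7-.15,z))
for k,u,v,z in [('s',303,322,52),('s',457,322,52),('s',461,274,52),('s',300,275,52),('d fl',291,139,79),('d fr',446,143,79),('d nr',446,178,79),('d nl',291,174,79),('knob',586,308,85),('htop',183,342,192),('railL',287,200,57),('railR',466,200,57),('railin',380,98,57),('foot',323,304,60)]:
    X=g(u,v,z); print(k,X,mould(X))
import numpy as np
d=np.load('pics/w0.npz')['d']
print([ (u,np.round(mould(px('w0',u,110)),1),px('w0',u,110)[2].round(1)) for u in (215,260,300)])
print('col260',[(v,mould(px('w0',260,v,0))[0].round(1),px('w0',260,v,0)[2].round(1)) for v in range(96,128,2)])
E
```

```text
s [459.   50.9  52. ] [-27.3  93. ]
s [ 462.6 -135.3   52. ] [-27.5 -93.3]
s [ 522.1 -136.2   52. ] [ 32.  -95.4]
s [517.3  52.   52. ] [30.9 92.9]
d fl [664.2  48.9  79. ] [177.7  86.9]
d fr [ 663.5 -107.4   79. ] [173.9 -69.4]
d nr [ 629.5 -109.3   79. ] [140.  -70.6]
d nl [630.3  50.6  79. ] [144.   89.2]
knob [ 493.6 -272.3   85. ] [   0.8 -230.9]
htop [489.4 124.1 192. ] [  4.5 165.5]
railL [602.9  61.5  57. ] [116.7 100.7]
railR [ 606.7 -135.4   57. ] [116.6 -96.2]
railin [707.3 -39.6  57. ] [219.1  -2.5]
foot [484.8  24.7  60. ] [-2.1 66.3]
[(215, array([160.2,  71.4]), np.float64(79.1)), (260, array([160.1,   5.8]), np.float64(80.1)), (300, array([160.2, -52.3]), np.float64(79.6))]
col260 [(96, np.float64(185.9), np.float64(0.7)), (98, np.float64(182.6), np.float64(2.1)), (100, np.float64(173.9), np.float64(79.1)), (102, np.float64(171.0), np.float64(81.3)), (104, np.float64(168.4), np.float64(80.1)), (106, np.float64(165.7), np.float64(78.5)), (108, np.float64(162.9), np.float64(79.2)), (110, np.float64(160.2), np.float64(78.3)), (112, np.float64(157.4), np.float64(78.5)), (114, np.float64(154.6), np.float64(79.1)), (116, np.float64(151.9), np.float64(79.1)), (118, np.float64(149.1), np.float64(80.0)), (120, np.float64(146.2), np.float64(81.4)), (122, np.float64(143.5), np.float64(77.6)), (124, np.float64(140.5), np.float64(-0.6)), (126, np.float64(137.1), np.float64(1.3))]
```

Everything is consistent: O ≈ (489.2, -42), yaw 0.022. The drying bar's near face is at 140, so the target bar centre is x ≈ 90. Going in next to the handle.

Call:
servo_tool(moves=[-0.08,0.16,-0.05,0,0,-0.157,0.333,-0.1,0,0,-0.157,0.333,-0.18,0,0,-0.157,0.333,-0.27,0,0,-0.157,0.333,-0.36,0,0,-0.157,0.333,-0.42,0,0,-0.157,0.333,-0.465,0,0,-0.157,0.333,-0.465,0,0,-0.157,0.333,-0.465,0,0])

```text
t: 2.57
eef_pos: [486.6, 77.3, 168.4]
tcp_rot: [3.141, 0.002, 0.018]
ft_force: [-0.1, -0.4, 1.3]
opening: 0.006
grip_force: 0.0
```

Call:
servo_tool(moves=[0,0.05,0,0,0,0,0.07,0,0,0,0,0.08,0,0,0,0,0.09,0,0,0,0,0.1,0,0,0,-0.001,0.11,0,0,0,-0.001,0.12,-0.002,0,0,-0.002,0.13,-0.004,0,0,-0.002,0.14,-0.007,0,0,-0.003,0.148,-0.01,0,0])

```text
t: 3.4
eef_pos: [485.5, 138.0, 164.6]
tcp_rot: [3.141, -0.0, 0.02]
ft_force: [0.6, -3.0, 4.9]
opening: 0.004
grip_force: 1.8
```

Call:
servo_tool(moves=[0,0.019,-0.006,0,0,-0.001,0.037,-0.014,0,0,-0.001,0.054,-0.025,0,0,-0.002,0.07,-0.037,0,0,-0.002,0.085,-0.05,0,0,-0.002,0.098,-0.065,0,0,-0.003,0.11,-0.081,0,0,-0.003,0.12,-0.099,0,0,-0.003,0.128,-0.117,0,0,-0.003,0.128,-0.117,0,0])

```text
t: 4.23
eef_pos: [483.5, 189.6, 116.4]
tcp_rot: [3.141, 0.002, 0.02]
ft_force: [-0.1, 0.2, 0.1]
opening: 0.006
grip_force: 0.0
```

Call:
servo_tool(moves=[0,0,0.1,0,0,0,0,0.2,0,0,0,0,0.3,0,0,0,-0.08,0.4,0,0,0,-0.16,0.45,0,0,0.01,-0.26,0.45,0,0,0.01,-0.36,0.45,0,0,0.015,-0.46,0.45,0,0,0.02,-0.56,0.45,0,0,0.02,-0.66,0.45,0,0,0.025,-0.76,0.45,0,0,0.025,-0.86,0.45,0,0])

```text
t: 5.23
eef_pos: [493.6, -157.0, 297.6]
tcp_rot: [-3.141, 0.001, 0.019]
ft_force: [0.8, 0.4, 0.1]
opening: 0.005
grip_force: 0.0
```

```bash
python3 - <<'E'
from h import *
s=state(); print(s['t'],s['eef_pos'],s['tcp_rot'])
snap('scene','sc1');snap('side','si1')
a=cv2.imread('pics/sc1.png')[130:325,190:380];b=cv2.imread('pics/si1.png')[110:305,190:380]
cv2.imwrite('pics/m1.png',cv2.resize(np.hstack([a,b]),None,fx=2.1,fy=2.1,interpolation=cv2.INTER_CUBIC))
E
```

```text
5.2333 [ 493.62209128 -156.98747484  297.55750218] [-3.14113162e+00  8.62903003e-04  1.94271884e-02]
```

View pics/m1.png

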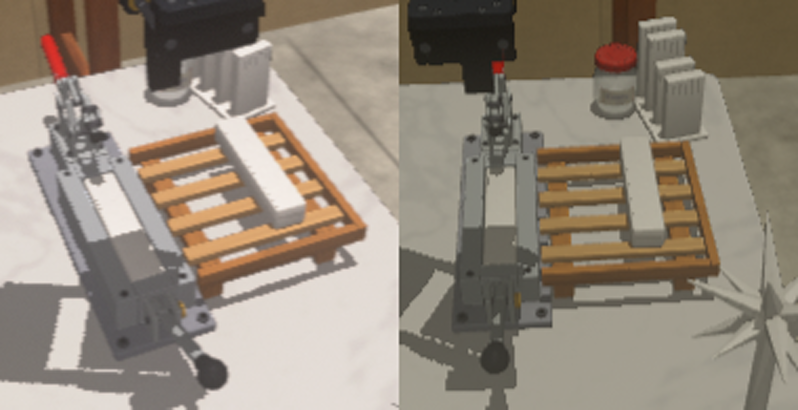

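The picture shows the red handle tip at about (48,40) in the left crop. Checking the angle by projection.

```bash
python3 - <<'E'
from h import *
for th in (0,.2,.4,.6,.8,1,1.2,1.35):
  for r in (34,104):
    X=[485.5,125+r*np.sin(th),88+r*np.cos(th)]; print(th,r,((proj('sc1',X)-[190,130])*2.1).round(), end=' ')
  print()
d=cv2.imread('pics/sc1.png').astype(int)[130:180,190:240]; m=(d[...,2]>110)&(d[...,1]<60); v,u=np.nonzero(m); print(np.c_[u*2.1,v*2.1][[0,len(u)//2,-1]])
E
```

```text
0 34 [68. 77.] 0 104 [63. 22.] 
0.2 34 [66. 74.] 0.2 104 [58. 14.] 
0.4 34 [65. 73.] 0.4 104 [54. 10.] 
0.6 34 [64. 72.] 0.6 104 [50. 10.] 
0.8 34 [63. 73.] 0.8 104 [47. 14.] 
1 34 [62. 75.] 1 104 [46. 20.] 
1.2 34 [62. 78.] 1.2 104 [45. 30.] 
1.35 34 [62. 81.] 1.35 104 [45. 39.] 
[[48.3 33.6]
 [50.4 54.6]
 [65.1 73.5]]
```

Handle is at about 1.3 rad, so the clamp is open. Next, above the knob.

Call:
servo_tool(moves=[0.002,-0.1,0,0,0,0.002,-0.2,-0.03,0,0,0.002,-0.29,-0.1,0,0,0.002,-0.29,-0.2,0,0,0.002,-0.29,-0.3,0,0,0.002,-0.29,-0.39,0,0,0.002,-0.29,-0.457,0,0,0.002,-0.29,-0.457,0,0,0.002,-0.29,-0.457,0,0])

```text
t: 6.08
eef_pos: [494.7, -270.4, 114.5]
tcp_rot: [-3.14, 0.002, 0.02]
ft_force: [0.7, 0.1, 0.8]
opening: 0.004
grip_force: 0.0
```

Call:
servo_tool(moves=[0,-0.006,-0.03,0,0,0,-0.01,-0.045,0,0,0,-0.015,-0.06,0,0,0,-0.02,-0.075,0,0,0,-0.024,-0.09,0,0,0,-0.027,-0.105,0,0,0,-0.03,-0.12,0,0,0,-0.032,-0.135,0,0,0,-0.033,-0.15,0,0,0,-0.033,-0.165,0,0,0,-0.033,-0.18,0,0,0,-0.033,-0.19,0,0])

```text
t: 7.08
eef_pos: [496.6, -286.2, 40.9]
tcp_rot: [3.138, -0.004, 0.02]
ft_force: [-0.0, -5.3, 6.0]
opening: 0.004
grip_force: 3.2
```

Call:
servo_tool(moves=[0,0,-0.004,0,0,0,0,-0.008,0,0,0,0,-0.011,0,0,0,0,-0.011,0,0])

```text
t: 7.42
eef_pos: [496.4, -285.9, 36.6]
tcp_rot: [3.138, -0.004, 0.02]
ft_force: [0.8, -5.5, 4.3]
opening: 0.004
grip_force: 2.4
```

Call:
servo_tool(moves=[0,0.003,-0.003,0,0,0,0.003,-0.006,0,0,0,0.003,-0.008,0,0,0,0.003,-0.008,0,0])

```text
t: 7.75
eef_pos: [496.6, -284.7, 34.9]
tcp_rot: [3.137, -0.005, 0.02]
ft_force: [-3.8, -2.5, 23.4]
opening: 0.001
grip_force: 12.3
```

The ejector is at its stop, with the force up at 23 N. Lifting off and going over to the robot's side of the bar with the fingers opened.

Call:
servo_tool(moves=[0,0,0.03,0,0,0,0,0.1,0,0,0,0,0.2,0,0,-0.02,0.05,0.3,0,0.5,-0.05,0.14,0.4,0,1,-0.08,0.24,0.42,0,1,-0.12,0.34,0.42,0,1,-0.129,0.44,0.42,0,1,-0.129,0.528,0.42,0,1,-0.129,0.528,0.42,0,1,-0.129,0.528,0.42,0,1])

```text
t: 8.67
eef_pos: [443.2, -69.8, 200.7]
tcp_rot: [3.141, -0.001, 0.023]
ft_force: [0.1, -0.8, -0.0]
opening: 0.508
grip_force: 0.0
```

```bash
python3 - <<'E'
from h import *
np.set_printoptions(precision=1,suppress=True)
s=state(); print(s['t'],s['eef_pos'],s['tcp_rot'],s['opening'])
snap('wrist','w1');snap('side','si2');snap('scene','sc2')
a=cv2.imread('pics/w1.png');b=cv2.imread('pics/si2.png')[110:305,190:380]
cv2.imwrite('pics/m2.png',np.hstack([cv2.resize(a,(500,375)),cv2.resize(b,(300,308))[:308] if 0 else cv2.copyMakeBorder(cv2.resize(b,(300,308)),0,67,0,0,0)]))
a=np.load('pics/w1.npz');v,u=np.mgrid[:420,:560];d=a['d'];P=(np.stack([u,v,u*0+1],-1)@np.linalg.inv(a['K']).T*d[...,None]-np.ravel(a['t']))@a['R']
q=P[...,:2]-[489.2,-42];c,s_=np.cos(.022),np.sin(.022);mx=c*q[...,0]+s_*q[...,1];my=-s_*q[...,0]+c*q[...,1]
for n,x0,x1,z0,z1 in(('cast',-30,30,75,90),('dry',120,200,72,88)):
    m=(d>0)&(P[...,2]>z0)&(P[...,2]<z1)&(mx>x0)&(mx<x1)&(my>-110)&(my<110)
    print(n,m.sum(),np.median(P[m][:,2]),np.percentile(mx[m],[.5,50,99.5]),np.percentile(my[m],[.5,50,99.5]))
    r=cv2.minAreaRect(np.c_[mx[m],my[m]].astype(np.float32));print(r)
E
```

```text
8.6667 [443.2 -69.8 200.7] [ 3.1 -0.   0. ] 0.5077729075030589
cast 5513 81.93443973971563 [-16.2   2.2  18.5] [-78.   -1.6  77.5]
((1.2438220977783203, 15.314849853515625), (189.4794921875, 35.15957260131836), 89.62423706054688)
dry 26 72.42401403047609 [139.4 140.1 140.3] [-67.7 -55.  -33.4]
((140.14215087890625, -50.08305358886719), (35.42417526245117, 0.9013383984565735), 88.70861053466797)
```

View pics/m2.png

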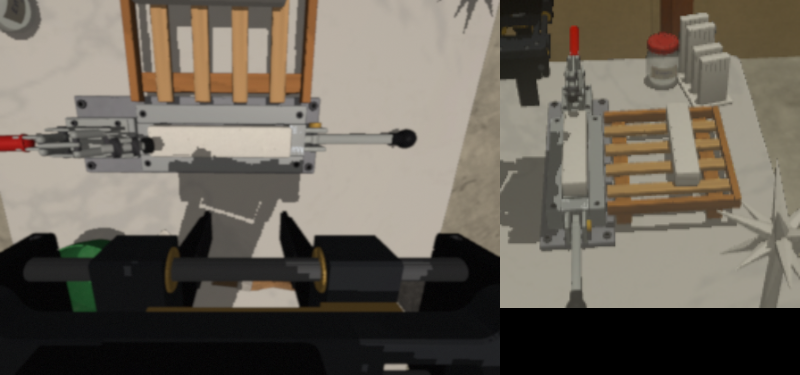

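The bar is up (top at 82 mm), the clamp is open and the drying bar is undisturbed. Its near face is at about 139, so the target stays x = 90. Going down behind the bar.

Call:
servo_tool(moves=[0,-0.012,-0.05,0,1,0,-0.012,-0.1,0,1,0,-0.012,-0.15,0,1,0,-0.012,-0.2,0,1,0,-0.012,-0.25,0,1,0,-0.012,-0.3,0,1,0,-0.012,-0.325,0,1,0,-0.012,-0.337,0,1,0,-0.012,-0.337,0,1,0,-0.012,-0.337,0,1])

```text
t: 9.65
eef_pos: [443.6, -77.5, 64.8]
tcp_rot: [3.142, 0.0, 0.018]
ft_force: [-0.1, -0.3, -0.8]
opening: 1.0
grip_force: 0.0
```

Call:
servo_tool(moves=[0.015,0,0,0,1,0.028,0,0,0,1,0.036,0.001,0,0,1,0.042,0.001,0,0,1,0.048,0.001,0,0,1,0.054,0.001,0,0,1,0.06,0.001,0,0,1,0.066,0.0015,0,0,1,0.073,0.0015,0,0,1,0.08,0.002,0,0,1,0.087,0.002,0,0,1,0.094,0.002,0,0,1])

```text
t: 10.65
eef_pos: [481.4, -75.9, 64.6]
tcp_rot: [3.141, -0.0, 0.02]
ft_force: [-1.7, 0.0, 0.3]
opening: 1.003
grip_force: 0.4
```

Call:
servo_tool(moves=[0.007,0,0,0,1,0.014,0,0,0,1,0.021,0.001,0,0,1,0.028,0.001,0,0,1,0.035,0.001,0,0,1,0.042,0.001,0,0,1,0.049,0.001,0,0,1,0.056,0.0015,0,0,1,0.063,0.0015,0,0,1,0.07,0.0015,0,0,1,0.077,0.002,0,0,1,0.084,0.002,0,0,1])

```text
t: 11.65
eef_pos: [514.9, -75.1, 64.7]
tcp_rot: [3.142, -0.0, 0.02]
ft_force: [0.1, -0.5, -0.3]
opening: 1.002
grip_force: 0.4
```

```bash
cat >> h.py <<'E'
def bars(f,x0=-20,x1=130):
    a=np.load(f'pics/{f}.npz');v,u=np.mgrid[:420,:560];d=a['d'];P=(np.stack([u,v,u*0+1],-1)@np.linalg.inv(a['K']).T*d[...,None]-np.ravel(a['t']))@a['R']
    q=P[...,:2]-[490.2,-42];c,s_=np.cos(.022),np.sin(.022);mx=c*q[...,0]+s_*q[...,1];my=-s_*q[...,0]+c*q[...,1]
    for n,a0,a1 in(('cast',x0,x1),('dry',131,205)):
        m=((d>0)&(P[...,2]>75)&(P[...,2]<87)&(mx>a0)&(mx<a1)&(my>-110)&(my<110)).astype(np.uint8)
        k,l,st,_=cv2.connectedComponentsWithStats(m); 
        if k<2: print(n,'none'); continue
        m=l==1+np.argmax(st[1:,4])
        (cx,cy),wh,an=cv2.minAreaRect(np.c_[mx[m],my[m]].astype(np.float32)); print(f,n,m.sum(),round(cx,1),round(cy,1),np.round(wh,1),round(an,2),'z',np.median(P[m][:,2]).round(1),np.percentile(mx[m],[.5,99.5]).round(1))
E
python3 - <<'E'
from h import *
s=state(); print(s['t'],s['eef_pos'],s['tcp_rot'],s['ft_force'])
for n,f in(('wrist','w3'),('side','si3'),('scene','sc3')): snap(n,f); bars(f,-40)
E
```

```text
11.65 [514.90260189 -75.11643392  64.65958856] [ 3.14150122e+00 -3.60397576e-05  1.96224348e-02] [ 0.05437549 -0.47285295 -0.3075565 ]
w3 cast 17141 40.5 -2.7 [165.9  56.3] 72.93 z 80.8 [17.  87.8]
w3 dry 16618 149.9 11.1 [ 22.4 160. ] 0.13 z 79.2 [139.6 160.4]
si3 cast 213 70.7 27.1 [98.  31.3] 87.36 z 80.0 [55.7 88.1]
si3 dry 678 156.0 9.7 [160.1  34.9] 88.86 z 79.1 [138.3 173.6]
sc3 cast 121 64.0 35.3 [33.5 30.7] 8.18 z 79.2 [47.9 78.7]
sc3 dry 714 154.7 10.2 [161.   34.9] 88.86 z 77.9 [137.1 171.9]
```

```bash
python3 - <<'E'
from h import *
a=cv2.imread('pics/w3.png');b=cv2.imread('pics/si3.png')[110:305,190:380]
cv2.imwrite('pics/m3.png',np.hstack([cv2.resize(a,(500,375)),cv2.copyMakeBorder(cv2.resize(b,(300,308)),0,67,0,0,0)]))
E
```

```text
(no output)
```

View pics/m3.png

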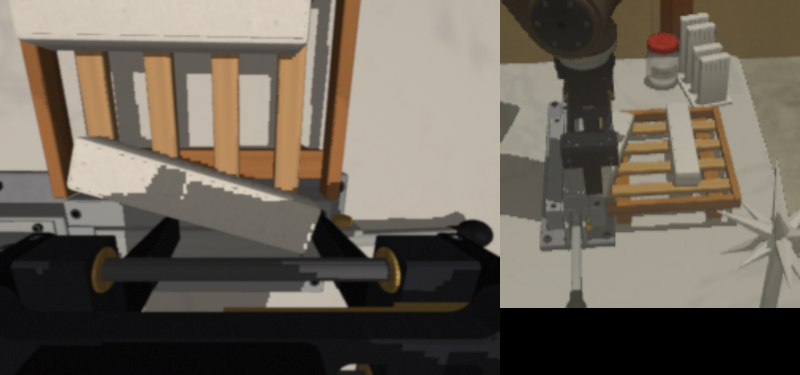

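My mistake: with that lateral offset the -y finger passed just outside the bar's end, so one finger pushed alone and turned the bar about 17°. It is still clear of everything. I'll back off, measure, and push again centred, with tips at z 72 so the body clears the hold-down bar.

Call:
servo_tool(moves=[-0.02,0,0,0,1,-0.06,0,0,0,1,-0.1,0,0.01,0,1,-0.15,0,0.05,0,1,-0.18,0,0.13,0,1,-0.18,0,0.22,0,1,-0.18,0,0.3,0,1,-0.18,0,0.34,0,1,-0.18,0,0.34,0,1,-0.18,0,0.34,0,1])

```text
t: 12.63
eef_pos: [442.2, -75.1, 201.0]
tcp_rot: [3.141, -0.002, 0.019]
ft_force: [-0.0, -0.3, 0.1]
opening: 1.002
grip_force: 0.0
```

```bash
python3 - <<'E'
from h import *
s=state(); print(s['t'],s['eef_pos'],s['tcp_rot'],s['ft_force'])
for n,f in(('wrist','w4'),('side','si4'),('scene','sc4')): snap(n,f); bars(f,-40)
E
```

```text
12.6333 [442.19229938 -75.12419167 201.01730804] [ 3.14095042e+00 -1.59723327e-03  1.94695905e-02] [-0.04731357 -0.34292871  0.10743841]
w4 cast 6393 49.7 -2.2 [159.2  35.1] 72.89 z 79.6 [14.4 85.3]
dry none
si4 cast 731 49.2 -2.0 [162.5  35.6] 72.89 z 80.5 [12.6 85.2]
si4 dry 674 156.2 10.0 [160.6  34.9] 89.08 z 78.9 [138.3 173.3]
sc4 cast 821 48.7 -2.4 [161.5  35. ] 72.84 z 79.3 [11.6 83. ]
sc4 dry 710 155.0 9.4 [159.2  35.2] 89.06 z 77.9 [137.3 172.6]
```

Call:
servo_tool(moves=[0,0.04,-0.05,0,1,0,0.077,-0.1,0,1,0,0.077,-0.15,0,1,0,0.077,-0.2,0,1,0,0.077,-0.25,0,1,0,0.077,-0.29,0,1,0,0.077,-0.31,0,1,0,0.077,-0.322,0,1,0.02,0.077,-0.322,0,1,0.05,0.078,-0.322,0,1,0.08,0.079,-0.322,0,1,0.1,0.079,-0.322,0,1])

```text
t: 13.78
eef_pos: [484.5, -43.7, 72.6]
tcp_rot: [3.141, -0.002, 0.02]
ft_force: [-0.5, 0.7, 0.3]
opening: 0.999
grip_force: 0.0
```

Call:
servo_tool(moves=[0.007,0,0,0,1,0.014,0,0,0,1,0.021,0.001,0,0,1,0.028,0.001,0,0,1,0.035,0.001,0,0,1,0.042,0.001,0,0,1,0.049,0.001,0,0,1,0.056,0.0015,0,0,1,0.063,0.0015,0,0,1,0.07,0.0015,0,0,1,0.077,0.002,0,0,1,0.084,0.002,0,0,1])

```text
t: 14.78
eef_pos: [516.5, -42.7, 71.8]
tcp_rot: [3.142, 0.0, 0.02]
ft_force: [-0.5, 0.2, -0.2]
opening: 0.998
grip_force: 0.2
```

```bash
python3 - <<'E'
from h import *
s=state(); print(s['t'],s['eef_pos'],mould(s['eef_pos'],(490.2,-42),.022),s['tcp_rot'],s['ft_force'])
for n,f in(('wrist','w5'),('side','si5'),('scene','sc5')): snap(n,f); bars(f,-40)
E
```

```text
14.7833 [516.47974607 -42.71894463  71.83545643] [26.25757113 -1.29687843] [3.14150319e+00 5.49135720e-05 1.96174847e-02] [-0.53826161  0.21240265 -0.22814507]
w5 cast 15759 52.9 -1.9 [158.4  57.6] 82.45 z 79.8 [27.3 89.2]
w5 dry 18366 152.4 10.9 [159.6  26.5] 89.82 z 79.3 [139.7 165.1]
si5 cast 635 52.3 -1.2 [163.2  56.1] 82.29 z 79.4 [19.2 87.6]
si5 dry 680 156.1 9.9 [160.8  34.9] 88.91 z 79.0 [138.3 173.4]
sc5 cast 398 45.1 -44.4 [78.1 57.9] 79.24 z 78.6 [14.4 75.7]
sc5 dry 706 154.9 9.4 [160.1  35.4] 89.27 z 77.9 [137.2 172.3]
```

It's straightening (7.6° left). Continuing slowly.

Call:
servo_tool(moves=[0.007,0,0,0,1,0.014,0,0,0,1,0.021,0.001,0,0,1,0.028,0.001,0,0,1,0.034,0.001,0,0,1,0.04,0.001,0,0,1,0.046,0.001,0,0,1,0.052,0.0015,0,0,1,0.058,0.0015,0,0,1,0.064,0.0015,0,0,1,0.068,0.002,0,0,1,0.068,0.002,0,0,1])

```text
t: 15.93
eef_pos: [543.9, -41.9, 71.8]
tcp_rot: [3.141, -0.001, 0.02]
ft_force: [-0.1, 0.0, -0.0]
opening: 1.0
grip_force: 0.0
```

```bash
python3 - <<'E'
from h import *
s=state(); print(s['t'],s['eef_pos'],mould(s['eef_pos'],(490.2,-42),.022),s['tcp_rot'],s['ft_force'])
for n,f in(('wrist','w6'),('side','si6')): snap(n,f); bars(f,65)
E
```

```text
15.9333 [543.87126086 -41.935044    71.83708485] [53.65970186 -1.11573222] [ 3.14141383e+00 -5.35459475e-04  1.96473342e-02] [-0.0591295   0.04690018 -0.02875725]
w6 cast 14973 83.5 -0.8 [158.5  37. ] 90.0 z 79.2 [ 66.5 101.7]
w6 dry 21515 157.3 11.1 [159.7  35.1] 89.0 z 79.2 [139.3 174.6]
si6 cast 447 85.2 -3.0 [160.4  35.2] 87.14 z 79.0 [ 65.3 100.4]
si6 dry 674 155.9 9.3 [160.   34.8] 88.97 z 79.0 [138.2 173.3]
```

Call:
servo_tool(moves=[0.005,0,0,0,1,0.01,0,0,0,1,0.014,0,0,0,1,0.016,0,0,0,1,0.016,0,0,0,1])

```text
t: 16.45
eef_pos: [550.1, -42.0, 71.8]
tcp_rot: [3.141, -0.0, 0.02]
ft_force: [-0.9, -0.9, -0.7]
opening: 1.0
grip_force: 0.0
```

Call:
servo_tool(moves=[-0.01,0,0,0,1,-0.03,0,0,0,1,-0.06,0,0,0,1,-0.1,0,0.02,0,1,-0.16,0,0.08,0,1,-0.22,0,0.16,0,1,-0.28,0,0.25,0,1,-0.28,0,0.33,0,1,-0.28,0,0.38,0,1,-0.28,0,0.38,0,1,-0.28,0,0.38,0,1])

```text
t: 17.37
eef_pos: [437.5, -41.9, 224.6]
tcp_rot: [3.141, -0.002, 0.02]
ft_force: [-0.0, 0.8, -0.1]
opening: 1.001
grip_force: 0.0
```

```bash
python3 - <<'E'
from h import *
s=state(); print(s['t'],s['eef_pos'],s['tcp_rot'],s['ft_force'])
for n,f in(('wrist','w7'),('side','si7'),('scene','sc7')): snap(n,f); bars(f,50)
a=cv2.imread('pics/w7.png');b=cv2.imread('pics/si7.png')[110:305,190:380]
cv2.imwrite('pics/m7.png',np.hstack([cv2.resize(a,(500,375)),cv2.copyMakeBorder(cv2.resize(b,(300,308)),0,67,0,0,0)]))
E
```

```text
17.3667 [437.47226395 -41.93791942 224.5597011 ] [ 3.14083841e+00 -2.42931386e-03  1.95430429e-02] [-0.01852563  0.81257085 -0.10114542]
w7 cast 6026 89.2 -0.9 [158.9  34.4] 89.88 z 77.9 [ 72.8 106.2]
w7 dry 160 138.9 -28.1 [77.7  2.5] 89.47 z 76.0 [137.7 140.1]
si7 cast 702 89.2 -2.7 [161.9  34.9] 89.89 z 79.1 [ 72.2 106.4]
si7 dry 679 156.0 9.7 [160.4  35. ] 89.11 z 78.9 [138.3 173.5]
sc7 cast 774 88.3 -2.7 [158.8  35.1] 89.93 z 77.9 [ 71.1 105.3]
sc7 dry 702 154.9 10.2 [159.7  35.5] 88.79 z 77.9 [137.4 172.1]
```

View pics/m7.png

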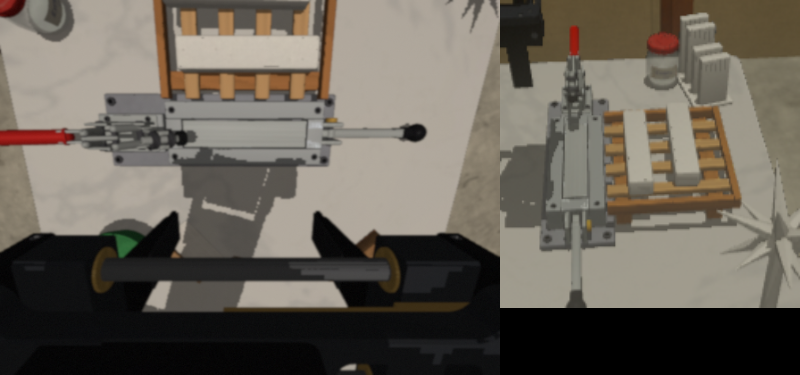

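The bar is square with even gaps (x ≈ 89). One close look to check its centring between the rails.

```bash
python3 - <<'E'
from h import *
i=cv2.imread('pics/w7.png')[0:125,165:385]
cv2.imwrite('pics/m8.png',cv2.resize(i,None,fx=3.6,fy=3.6,interpolation=cv2.INTER_CUBIC))
E
```

```text
(no output)
```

View pics/m8.png

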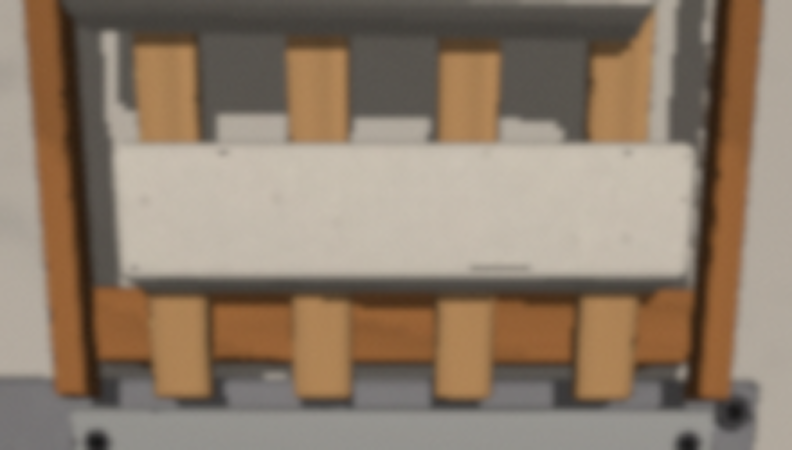

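At row 210 the rail top faces span 44–75 on the left and 712–748 on the right. The bar's top runs from 117 to 692.

```bash
python3 - <<'E'
from h import *
for k,u,v,z in [('Lo',44,210,57),('Li',75,210,57),('Ri',712,210,57),('Ro',748,210,57),('bl',117,210,79),('br',692,210,79),('scrL',96,441,52),('scrR',687,441,52)]:
    print(k,mould(rp('w7',(u+.5)/3.6-.5+165,(v+.5)/3.6-.5,z),(490.2,-42),.022).round(1))
E
```

```text
Lo [ 94.2 103.6]
Li [94.2 94.5]
Ri [ 93.9 -91.5]
Ro [  93.9 -102. ]
bl [89.9 77. ]
br [ 89.6 -80. ]
scrL [29.6 95.1]
scrR [ 29.2 -90.5]
```

The bar sits about 3 mm towards -y. A gentle nudge on its -y end with the shut fingers, above the rail, will centre it.

Call:
servo_tool(moves=[0.09,-0.07,0,0,0,0.18,-0.14,0,0,0,0.27,-0.2,0,0,0,0.361,-0.27,0,0,0,0.361,-0.27,0,0,0,0.361,-0.27,-0.08,0,0,0.361,-0.27,-0.16,0,0,0.361,-0.27,-0.24,0,0,0.361,-0.27,-0.31,0,0,0.361,-0.27,-0.36,0,0,0.361,-0.27,-0.39,0,0,0.361,-0.27,-0.395,0,0])

```text
t: 18.52
eef_pos: [580.8, -149.4, 62.6]
tcp_rot: [-3.14, 0.005, 0.02]
ft_force: [0.2, 0.4, 0.2]
opening: 0.217
grip_force: 0.0
```

Call:
servo_tool(moves=[0,0.008,0,0,0,0,0.016,0,0,0,0,0.024,0,0,0,0,0.03,0,0,0,0,0.035,0,0,0,0,0.04,0,0,0,0,0.043,0,0,0,0,0.043,0,0,0,0,0.043,0,0,0])

```text
t: 19.27
eef_pos: [582.2, -132.7, 65.9]
tcp_rot: [3.141, -0.0, 0.02]
ft_force: [0.2, 0.3, 0.3]
opening: 0.003
grip_force: 0.0
```

```bash
python3 - <<'E'
from h import *
s=state(); print(s['t'],s['eef_pos'],mould(s['eef_pos'],(490.2,-42),.022),s['ft_force'],s['opening'])
for n,f in(('side','si8'),('scene','sc8')): snap(n,f); bars(f,50)
E
```

```text
19.2667 [ 582.23634586 -132.7171737    65.92960265] [ 90.01845713 -92.71985731] [0.18320441 0.33542031 0.28627793] 0.002803845782447326
cast none
si8 dry 669 156.1 9.3 [158.2  35.1] 89.06 z 78.9 [138.7 173.4]
sc8 cast 472 83.9 -12.1 [ 25.8 181.1] 0.17 z 77.8 [71.2 96.4]
dry none
```

Call:
servo_tool(moves=[0,0.002,0,0,0,0,0.004,0,0,0,0,0.006,0,0,0])

```text
t: 19.62
eef_pos: [582.2, -130.3, 65.8]
tcp_rot: [3.142, 0.0, 0.019]
ft_force: [0.4, 0.3, -0.3]
opening: 0.004
grip_force: 0.0
```

Call:
servo_tool(moves=[0,0.002,0,0,0,0,0.004,0,0,0])

```text
t: 19.78
eef_pos: [582.2, -128.6, 65.9]
tcp_rot: [3.142, 0.0, 0.02]
ft_force: [0.2, -0.0, 0.1]
opening: 0.006
grip_force: 0.0
```

Call:
servo_tool(moves=[0,0.002,0,0,0,0,0.004,0,0,0,0,0.004,0,0,0])

```text
t: 20.03
eef_pos: [582.2, -127.0, 65.9]
tcp_rot: [3.141, -0.0, 0.02]
ft_force: [0.1, -0.5, -0.1]
opening: 0.002
grip_force: 0.1
```

```bash
python3 - <<'E'
from h import *
s=state(); print(s['t'],mould(s['eef_pos'],(490.2,-42),.022),s['ft_force'])
a=read_camera('wrist'); c=get_calibration('wrist'); cv2.imwrite('pics/w9.png',a[0]); np.savez('pics/w9.npz',d=a[1],**{k:c[k] for k in'KRt'})
bars('w9',85)
# bar's far (+y) end along mx~100
z=np.load('pics/w9.npz'); d=z['d'];v,u=np.mgrid[:420,:560];P=(np.stack([u,v,u*0+1],-1)@np.linalg.inv(z['K']).T*d[...,None]-np.ravel(z['t']))@z['R']
q=P[...,:2]-[490.2,-42];mx=q[...,0]+.022*q[...,1];my=q[...,1]-.022*q[...,0]
m=(d>0)&(abs(P[...,2]-79)<3)&(abs(mx-103)<3); print(m.sum(),np.percentile(my[m],[1,99]))
E
```

```text
20.0333 [ 90.13085234 -87.0243551 ] [ 0.08762246 -0.47987292 -0.0562073 ]
w9 cast 9082 96.9 -7.9 [ 23.8 174.7] 0.05 z 79.1 [ 85.2 108.2]
w9 dry 15564 157.1 -2.5 [133.  35.] 88.96 z 79.1 [139.8 174.9]
2713 [-89.79891058  72.09737364]
```

Call:
servo_tool(moves=[0,0.002,0,0,0,0,0.004,0,0,0,0,0.006,0,0,0])

```text
t: 20.33
eef_pos: [582.2, -124.7, 65.9]
tcp_rot: [3.141, -0.0, 0.02]
ft_force: [0.6, -0.4, 0.7]
opening: 0.008
grip_force: 0.5
```

Call:
servo_tool(moves=[0,-0.02,0,0,0,0,-0.05,0,0,0,0,-0.07,0.06,0,0,0,-0.07,0.15,0,0,-0.08,-0.03,0.25,0,0,-0.16,0.05,0.34,0,0,-0.24,0.12,0.395,0,0,-0.32,0.18,0.395,0,0,-0.361,0.21,0.395,0,0,-0.361,0.21,0.395,0,0,-0.361,0.21,0.395,0,0,-0.361,0.21,0.395,0,0])

```text
t: 21.33
eef_pos: [438.6, -41.5, 224.3]
tcp_rot: [3.141, -0.002, 0.02]
ft_force: [0.4, 0.0, 0.1]
opening: 0.005
grip_force: 0.0
```

```bash
python3 - <<'E'
from h import *
s=state(); print(s['t'],s['eef_pos'],s['ft_force'])
for n,f in(('wrist','w10'),('side','si10'),('scene','sc10')): snap(n,f); bars(f,50)
# handle tip & red pixels, knob height
for f in('w10','si10'):
    i=cv2.imread(f'pics/{f}.png').astype(int)
E
```

```text
21.3333 [438.58864397 -41.45097102 224.3429839 ] [0.4400497  0.03370413 0.10383246]
w10 cast 6089 90.1 2.4 [159.7  34.5] 89.91 z 78.7 [ 73.1 107. ]
w10 dry 494 140.2 9.8 [155.3   3.7] 89.74 z 76.7 [138.5 142.2]
si10 cast 698 89.4 1.6 [161.7  34.9] 89.96 z 79.0 [ 72.2 106.6]
si10 dry 680 156.0 9.1 [160.3  35.1] 88.95 z 79.0 [138.1 173.6]
sc10 cast 770 88.3 1.5 [ 34.6 162.5] 0.25 z 77.8 [ 71.3 105.5]
sc10 dry 705 154.9 9.9 [160.  35.] 89.04 z 77.8 [137.2 172. ]
```

```bash
python3 -c "
from cell import *
print(job_done())"
```

```text
the job is handed in; nothing more can be done
None
```

The job is handed in: the clamp is open, the ejector is fully down, and the bar lies square on the slats, centred to about 1 mm with about 31 mm of air on both sides. My first push turned it about 17° and I straightened it; the drying bar did not move.

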